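Wedge the rocking still-life board level

TASK

The plywood still-life board with the plaster cone and cube rocks, because its ball foot nearest the robot on the right is too short. Using only your fingertips, slide the wooden wedge along the table, thin end first, under that short foot until the board stands level and no longer rocks, then move clear. Push nothing but the wedge: do not lift it, do not touch the board or shove it out of place, and leave everything else as it stands.

Things in the scene. Friction and masses are not known exactly. Their poses are not given: they have to be found in the camera images.
- board: Plywood still-life board, loose, 1.4 kg, 240 (x) x 220 (y) mm, top 70 and underside 52 mm above the origin, on four ball feet at x +-95, y +-85 mm; plaster cone and cube fixed on it. Origin: centre, level with the soles of the full-length feet. x points away from the robot within 0.25 rad; z is normal to it, leaning 0.095 rad at the start. Level: z vertical.
- short_foot (a point): Lowest point of the ball foot (radius 20 mm) at board x -95, y -85 mm, 12 mm shorter than the rest: near the robot, on its right. The board leans on it with about 3 N, the foot diagonally opposite hanging 12 mm above the table until the board is level. The board's edges stand 25 mm out beyond the foot's centre.
- wedge: Plain pale wooden wedge, loose, 60 g, 130 mm long (x), 44 wide (y), flat below. Origin: centre of the underside; +x points to the thin end, away from the robot within 0.3 rad. Ramp from x +65 (1.5 mm high) to x -35 mm (19 mm high); behind it a square head, x -35 to -65 mm, 26 mm high. It cannot slip out by itself. Driving it under the foot takes 1 to 6 N.
- wedge_butt (a point): Centre of the wedge's upright end face at the thick end (wedge x -65 mm, 13 mm above the table): the face to push.
- level_point (a point): Point on the ramp, wedge x +7 mm (58 mm behind the thin end). The board is level when the short foot's centre stands over it; 9 mm short of that it still rocks a little. Pushed further, it resists more (3 to 10 N) and the whole board slides along with it.
- white_tube: Bystander: white paint tube lying on the table; origin at the centre of its underside. Leave it alone.
- glue: Bystander: glue stick standing, red cap; origin at the centre of its underside. Leave it alone.
- tape: Bystander: roll of masking tape; origin at the centre of its underside. Leave it alone.
- goblet: Bystander: small smoked-glass goblet; origin at the centre of its underside. Leave it alone.
- ink: Bystander: ink bottle with black cap; origin at the centre of its underside. Leave it alone.
Things that resemble listed ones, but are neither listed nor needed, are in the scene too. Several things have the shape of the wedge; the one meant has the colours described above.

How it is judged:
At the end, for the whole second after the job is handed in: The board is level to 0.012 rad, the wedge lies flat on the table and bears the board with more than 0.5 N, the board is within 30 mm of where it stood, and both are at rest (angle between board's own z axis and vertical below 0.012 rad and contact force between wedge and board above 0.5 N and angle between wedge's own z axis and vertical below 0.03 rad and height (world z) of wedge below 0.004 m and distance of board from where it was at the start of the episode below 0.03 m and linear speed of each of board, wedge below 0.01 m/s); the robot touches nothing.
It fails at once if the wedge was lifted off the table (height (world z) of wedge above 0.012 m).
It fails at once if the robot touched the board (contact force between any of the fingers, the arm and board above 1 N).
It fails at once if the board was shoved out of place (30 mm) (distance of board from where it was at the start of the episode above 0.03 m).
It fails at once if a bystander was displaced (20 mm) or knocked over (distance of any of white_tube, glue, tape, goblet, ink from where it was at the start of the episode above 0.02 m or angle between any of glue, tape, goblet, ink's own z axis and vertical above 0.5 rad).
It also fails if it takes over 53 s, if anything falls off the work surface, if the arm or the gripper's body presses on something with over 40 N, if the wrist force passes 120 N, or if a joint passes its speed limit or range.

ROBOT

A 7-joint arm with a two-finger parallel gripper is mounted at the origin on a cart in front of the work surface, level with it; the furniture and walls round the work are solid. World frame = base frame: x ahead of the robot, y to its left, z up, the work surface at z = 0. Lengths are in m, angles in rad, forces in N, time in s.
With the tool pointing down it reaches from about 0.35 to 0.9 m from the base axis. Payload 8.1 kg.
Tool frame: the origin (TCP) lies midway between the tips of the shut fingers; the grasp point (between the pads) lies 19 mm behind it (grasp_offset is the distance from the TCP to the grasp point, in m); z points along the fingers, y is the line along which they close (so a half turn about z gives the same grasp; the last joint's range is limited). The gripper opens to 92 mm and grips with 3 to 60 N. Pads are 19 mm wide; open, the fingers measure 130 mm over their backs; the gripper's body (75 mm by 190 mm) begins 47 mm behind the grasp point.
Start: joints at [-1.358, 0.434, 0.025, 1.573, -0.012, 1.134, -0.075], TCP at [0.194, 0.594, 0.227] pointing down, gripper open.
Joint ranges: [-2.62, 2.62], [-0.44, 2.09], [-1.27, 1.32], [0.08, 2.57], [-1.32, 4.46], [0.12, 2], [-2.74, 2.74]. Speed limits (rad/s): [2.22, 2.22, 3.01, 3.01, 3.14, 3.14, 3.14].

INTERFACE

Orientations are given as a 3x3 rotation matrix whose columns are the frame's x, y, z axes.
In Python, from rig import get_obs, camera, calibration, finish_job, grasp_offset gives the robot as it stands.
- The arm moves only by the shell command python3 -m pendant 'ROWS' [FORCE]. ROWS is JSON, a list of rows, each a list of 5 numbers: the shift along the tool's x, y, z in m, then the turn about the tool's z in rad, then the opening, from 0 (shut) to 1 (fully open). In form: [[tx, ty, tz, twist, gripper], ...]. A call has 1 to 5 rows; each row shifts and turns the commanded pose from where the row before left it, along the tool's axes as they then stand; what a row does not reach is not made up. A row lasts 1/12 s, in which the tool goes at most 41.7 mm and 7.16 degrees, less where a joint would pass 70% of its speed; a pose out of reach is approached as far as the arm can. A call is refused whole if a number of a shift passes 0.0417 or a number of a turn 0.125, either way. A call with a gripper value outside its range is refused whole. The fingers move at their own pace and stop on an object; FORCE is the grip in N (left out, the last holds). Time passes only in rows, so rows that do not move let the fingers close. It gives the time, the measured TCP pose, the force, the opening and the grip force at its end, in the units of the state.
- get_obs(): the state, without advancing time (a new reading comes with each control period).
- camera(name): name is "scene" or "top" or "wrist"; returns the picture (420x560x3 uint8, red, green, blue); there is no depth.
- calibration(name): a dict with "fx", "fy", "cx", "cy" (pixels), "world_from_camera" (4x4, takes a point from camera to world coordinates); the wrist camera has in their place "mount" (4x4, takes a point from camera to tool coordinates, whose origin is the TCP and whose axes are the flange's). Camera axes: x right, y down, z forward; pixel columns grow to the right and rows downward; lengths in m; the calibration is good to about 2 mm. A picture is of the moment at which its call begins: read the wrist's pose just before it. calibration takes no time and is no camera call.
- finish_job(): hands the job in; it is judged then, once.
The state is a dict: "time_s": time; "joints": joint angles; "dq": joint speeds; "joint_torque": joint torques, N m; "tcp_pos": TCP position; "eef_rot": TCP orientation; "contact_force": force on the tool from outside, world axes, zero at the start; "ft_torque": the same for the moment, N m; "gripper_width": opening from 0.0 (shut) to 1.0 (fully open); "grip_force": force on a finger pad.
Only numpy, scipy, OpenCV 4.12 (cv2) and the standard library are available. Lean on these libraries where they do the work, as an engineer would, in place of code of your own. Each camera call takes 0.05 s, during which the arm holds its last target. There are 200 camera calls.

## Working session

There is one attempt and no reset: what is moved stays moved. The work goes in short steps, Python scripts to look and compute and a shell command to move; the robot and the scene stay as the last step left them, time stands still between calls to the robot, and variables do not carry over. Pictures are saved under pics/ and viewed, at most 10 in all, crops included, and the job is handed in when it is done.

```bash
mkdir -p pics
python3 - <<'E'
from rig import *
import cv2,numpy as np
for n in("scene","top"):
    cv2.imwrite(f"pics/{n}0.png",cv2.resize(camera(n)[:,:,::-1],(800,600),interpolation=cv2.INTER_CUBIC))
    c=calibration(n);print(n,c["fx"],c["fy"],c["cx"],c["cy"]);print(np.round(c["world_from_camera"],4).tolist())
o=get_obs();print(o["time_s"],np.round(o["tcp_pos"],4),np.round(o["eef_rot"],3).tolist(),grasp_offset)
E
```

```text
scene 437.68157751327544 437.68157751327544 279.95457090896224 213.86869311063228
[[0.7073, -0.5406, 0.4555, -0.0373], [-0.7067, -0.5568, 0.4365, -0.5343], [0.0176, -0.6306, -0.7759, 1.073], [0.0, 0.0, 0.0, 1.0]]
top 436.7600021389508 436.7600021389508 281.50613830090424 210.2160740883973
[[0.079, -0.9771, 0.1978, 0.3653], [-0.9969, -0.0773, 0.0161, 0.0607], [-0.0005, -0.1984, -0.9801, 1.1114], [0.0, 0.0, 0.0, 1.0]]
0.1 [0.194  0.5936 0.2261] [[-0.951, 0.311, -0.0], [0.311, 0.951, -0.001], [-0.0, -0.001, -1.0]] 0.0188
```

View pics/top0.png

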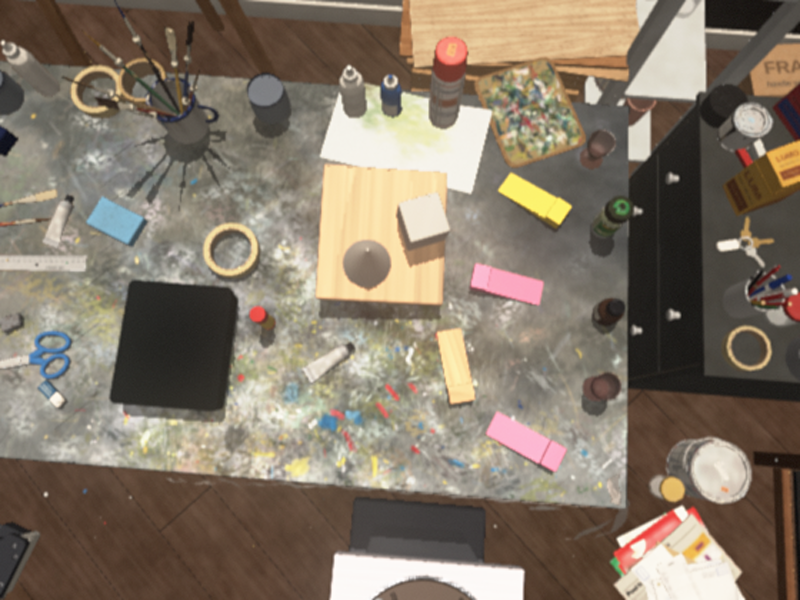

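View pics/scene0.png

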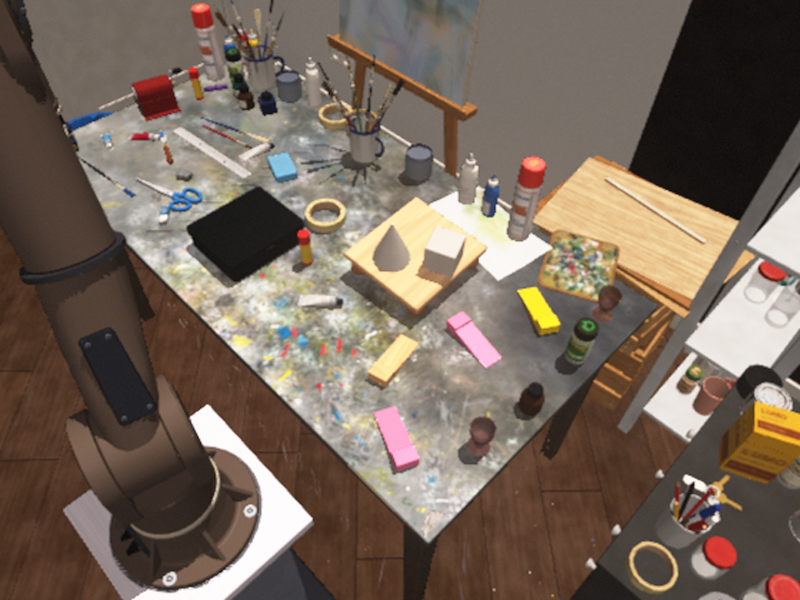

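Candidates in the top view: pale wooden wedge (455,366), pink (507,284), pink (526,442) and yellow (535,200). The pale wooden one fits the description, so I'm checking it in a close crop.

Run:
```python
from rig import *
import cv2
im=camera("top")[:,:,::-1]
cv2.imwrite("pics/crop1.png",cv2.resize(im[110:290,215:365],None,fx=10/3,fy=10/3,interpolation=cv2.INTER_CUBIC))
```

```text
(no output)
```

View pics/crop1.png

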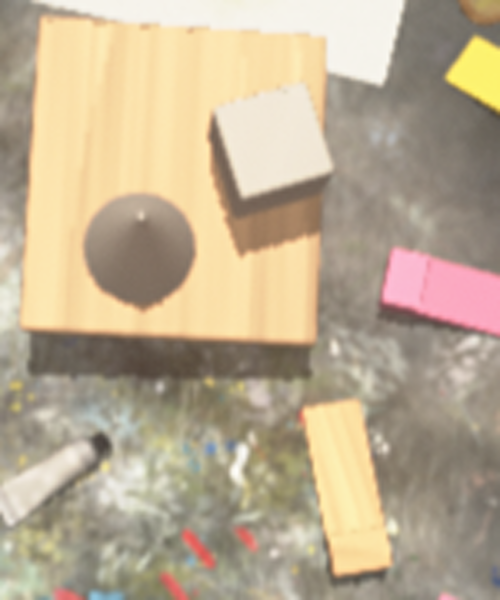

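The crop shows the pale wedge: thin-end corners (303,406) and (358,400), butt top corners (337,577) and (390,568). The board's top corners are (40,15), (327,37), (316,343) and (22,328). Next I fit both poses.

```bash
cat > fit.py <<'E'
from rig import *
import numpy as np
from scipy.optimize import least_squares
from scipy.spatial.transform import Rotation as R
def proj(P,n="top"):
    c=calibration(n);q=(np.c_[P,np.ones(len(P))]@np.linalg.inv(np.array(c["world_from_camera"])).T)
    return np.c_[c["fx"]*q[:,0]/q[:,2]+c["cx"],c["fy"]*q[:,1]/q[:,2]+c["cy"]]
def pose(P,s,tilt=None):
    r=R.from_euler("z",s[2])
    if tilt is not None: r=r*tilt
    return r.apply(P)+[s[0],s[1],0]
def fit(P,uv,x0,tilt=None):
    s=least_squares(lambda s:(proj(pose(P,s,tilt))-uv).ravel(),x0)
    return s.x,np.sqrt(np.mean(s.fun**2))
W=np.array([[65,22,1.5],[65,-22,1.5],[-65,22,26],[-65,-22,26]])/1e3
B=np.array([[120,110,70],[120,-110,70],[-120,-110,70],[-120,110,70]])/1e3
a=np.array([95,-85,0])/127.5
TILT=R.from_rotvec(-0.095*a)   # near-right foot down
if TILT.apply([-.095,-.085,0])[2]>0: TILT=TILT.inv()
FOOT=np.array([[-95,-85,12]])/1e3
o=lambda L:np.array(L)*.3+[215,110]
E
python3 - <<'E'
from fit import *
w,e=fit(W,o([[303,406],[358,400],[337,577],[390,568]]),[.5,-.1,0]);print("wedge",w,e)
b,e2=fit(B,o([[40,15],[327,37],[316,343],[22,328]]),[.7,0,0],TILT);print("board",b,e2)
f=pose(FOOT,b,TILT)[0];print("foot",f)
c,s=np.cos(w[2]),np.sin(w[2]);d=f[:2]-w[:2]
print("foot in wedge",[c*d[0]+s*d[1],-s*d[0]+c*d[1]],"butt",w[:2]-.065*np.array([c,s]))
print("edge corners",pose(B,b,TILT))
for n,p,z in(("tube",(335,360),.01),("tube2",(305,378),0.01)):
    C=calibration("top");M=np.array(C["world_from_camera"]);r=M[:3,:3]@[(p[0]*.7-C["cx"])/C["fx"],(p[1]*.7-C["cy"])/C["fy"],1]
    print(n,M[:3,3]+r*(z-M[2,3])/r[2])
E
```

```text
wedge [ 0.47787431 -0.02431999  0.23470518] 0.5406189365877387
board [0.69532184 0.12532096 0.03678815] 0.6737844511181803
foot [ 6.03150113e-01  3.64481995e-02 -6.93368123e-05]
foot in wedge [np.float64(0.13597313206561565), np.float64(0.029968427659992004)] butt [ 0.41465642 -0.03943614]
edge corners [[0.80648663 0.23399152 0.08504763]
 [0.81505037 0.01470885 0.06949849]
 [0.57567363 0.00643657 0.05432133]
 [0.56710989 0.22571923 0.06987048]]
tube [0.47090437 0.18859752 0.01      ]
tube2 [0.4352434  0.23797055 0.01      ]
```

```bash
python3 -m pendant '[[0,0,0,-0.11,1],[0,0,0,-0.11,0.65],[0,0,0,-0.11,0.65],[0,0,0,-0.11,0.65],[0,0,0,-0.11,0.65]]' 4
for i in 1 ; do python3 -m pendant '[[-0.004,-0.033,0,0,0.65],[-0.004,-0.033,0,0,0.65],[-0.004,-0.033,0,0,0.65],[-0.004,-0.033,0,0,0.65],[-0.004,-0.033,0,0,0.65]]'; done
```

```text
time_s: 0.57
tcp_pos: [0.1941, 0.5939, 0.2264]
eef_rot: [[-0.971, -0.237, -0.0], [-0.237, 0.971, -0.001], [0.0, -0.001, -1.0]]
contact_force: [-0.5, -0.1, -0.7]
gripper_width: 0.764
grip_force: 0.0
time_s: 0.98
tcp_pos: [0.2521, 0.4365, 0.2264]
eef_rot: [[-0.973, -0.232, -0.0], [-0.232, 0.973, -0.0], [0.0, -0.0, -1.0]]
contact_force: [0.2, 0.2, 0.5]
gripper_width: 0.652
grip_force: 0.0
```

```bash
python3 -m pendant '[[-0.004,-0.033,0,0,0.65],[-0.004,-0.033,0,0,0.65],[-0.004,-0.033,0,0,0.65],[-0.004,-0.033,0,0,0.65],[-0.004,-0.033,0,0,0.65]]'; python3 -m pendant '[[-0.004,-0.033,0,0,0.65],[-0.004,-0.033,0,0,0.65],[-0.004,-0.033,0,0,0.65],[-0.004,-0.033,0,0,0.65],[-0.004,-0.033,0,0,0.65]]'
python3 -m pendant '[[-0.004,-0.033,0,0,0.65],[-0.004,-0.033,0,0,0.65],[-0.004,-0.033,0,0,0.65],[-0.004,-0.033,0,0,0.65],[0,0,0,0,0.65]]'
```

```text
time_s: 1.4
tcp_pos: [0.3098, 0.2807, 0.2267]
eef_rot: [[-0.973, -0.232, -0.0], [-0.232, 0.973, 0.0], [0.0, 0.0, -1.0]]
contact_force: [0.8, 0.4, -0.6]
gripper_width: 0.65
grip_force: 0.0
time_s: 1.82
tcp_pos: [0.3675, 0.1249, 0.2268]
eef_rot: [[-0.973, -0.232, 0.0], [-0.232, 0.973, 0.0], [-0.0, 0.0, -1.0]]
contact_force: [0.5, 0.9, -0.7]
gripper_width: 0.643
grip_force: 0.0
time_s: 2.23
tcp_pos: [0.415, -0.004, 0.227]
eef_rot: [[-0.974, -0.225, 0.002], [-0.225, 0.974, -0.002], [-0.001, -0.002, -1.0]]
contact_force: [-0.0, 0.3, 0.4]
gripper_width: 0.649
grip_force: 0.0
```

```bash
cat > to.py <<'E'
import sys,numpy as np
from rig import get_obs
o=get_obs();t=np.array(eval(sys.argv[1]));y=float(sys.argv[2]);Rm=np.array(o["eef_rot"])
xa=Rm[:,0];cur=np.arctan2(-xa[1],-xa[0])
print(round(o["time_s"],2),"tcp",np.round(o["tcp_pos"],4),"yaw",round(cur,4),"zaxis",np.round(Rm[:,2],3),"shift",np.round(Rm.T@(t-o["tcp_pos"]),4),"twist",round(cur-y,4),"F",np.round(o["contact_force"],2),o["gripper_width"],o["grip_force"])
E
python3 to.py "[0.429,-0.036,0.008]" 0.235
```

```text
2.23 tcp [ 0.415 -0.004  0.227] yaw 0.2272 zaxis [ 0.002 -0.002 -1.   ] shift [-0.0062 -0.0339  0.2191] twist -0.0078 F [-0.03  0.34  0.44] 0.6490768486968328 0.0
```

```bash
python3 -m pendant '[[-0.0012,-0.0068,0.03,-0.008,0.65],[-0.0012,-0.0068,0.03,0,0.65],[-0.0012,-0.0068,0.03,0,0.65],[-0.0012,-0.0068,0.03,0,0.65],[-0.0012,-0.0068,0.03,0,0.65]]' >/dev/null;  python3 -m pendant '[[0,0,0.012,0,0.65],[0,0,0,0,0.65]]' >/dev/null
python3 to.py "[0.429,-0.036,0.008]" 0.235
python3 - <<'E'
from rig import *
import cv2
cv2.imwrite("pics/w1.png",camera("wrist")[:,:,::-1])
im=camera("top")[:,:,::-1]
E
```

```text
2.82 tcp [ 0.4254 -0.0302  0.0622] yaw 0.2413 zaxis [-0.005 -0.001 -1.   ] shift [-0.0024 -0.0065  0.0542] twist 0.0063 F [-0.8   0.34  0.6 ] 0.65409500855714 0.0
```

View pics/w1.png

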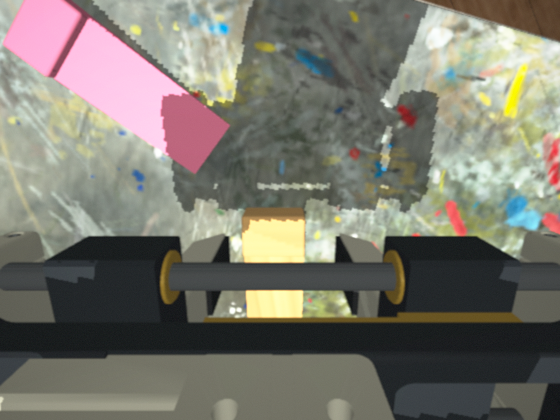

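The wrist view shows the pale head (245-304, 210-240) between the open fingers, a few mm off centre. The pink wedge is well clear, so I correct and descend.

```bash
python3 -m pendant '[[-0.0024,-0.0065,0,0.006,0.65],[0,0,0.018,0,0.65],[0,0,0.018,0,0.65],[0,0,0.016,0,0.65],[0,0,0,0,0.65]]' >/dev/null;  python3 to.py "[0.429,-0.036,0.008]" 0.235
python3 -m pendant '[[0,0,0,0,0.4],[0,0,0,0,0.4],[0,0,0,0,0.4],[0,0,0,0,0.4],[0,0,0,0,0.4]]' 4
python3 to.py "[0.429,-0.036,0.008]" 0.235
python3 - <<'E'
from rig import *
import cv2
cv2.imwrite("pics/w2.png",camera("wrist")[:,:,::-1])
E
```

```text
3.33 tcp [ 0.4314 -0.0355  0.0121] yaw 0.2362 zaxis [-0.  0. -1.] shift [0.0025 0.0001 0.0041] twist 0.0012 F [-0.28 -0.18  0.11] 0.652038263508979 0.0
time_s: 3.75
tcp_pos: [0.4323, -0.0355, 0.0137]
eef_rot: [[-0.972, -0.234, 0.002], [-0.234, 0.972, 0.0], [-0.002, -0.0, -1.0]]
contact_force: [1.1, -0.4, 4.7]
gripper_width: 0.478
grip_force: 4.0
3.75 tcp [ 0.4323 -0.0355  0.0137] yaw 0.2362 zaxis [ 0.002  0.    -1.   ] shift [0.0034 0.0003 0.0057] twist 0.0012 F [ 1.06 -0.43  4.69] 0.47756171228238686 4.0001267194747925
```

View pics/w2.png

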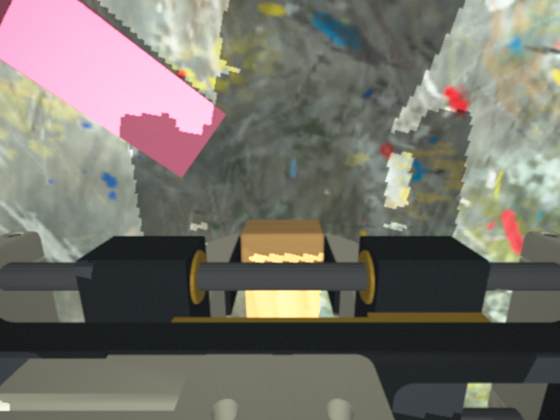

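Gripped at 4 N; the upward force suggests the tips brush the table. I ease up 3 mm, then slide left.

```bash
python3 -m pendant '[[0,0,-0.003,0,0.4],[0,0.006,0,0,0.4],[0,0.006,0,0,0.4],[0,0.006,0,0,0.4],[0,0.006,0,0,0.4]]' 4
python3 -m pendant '[[0,0.006,0,0,0.4],[0,0,0,0,0.4]]'
python3 to.py "[0.4253,-0.0064,0.0137]" 0.236
```

```text
time_s: 4.22
tcp_pos: [0.4252, -0.0112, 0.0156]
eef_rot: [[-0.972, -0.234, -0.001], [-0.234, 0.972, 0.0], [0.001, 0.0, -1.0]]
contact_force: [-0.4, 0.5, -0.6]
gripper_width: 0.48
grip_force: 4.0
time_s: 4.38
tcp_pos: [0.4237, -0.0047, 0.0156]
eef_rot: [[-0.972, -0.236, -0.001], [-0.236, 0.972, 0.001], [0.001, 0.001, -1.0]]
contact_force: [-0.2, 0.1, -0.8]
gripper_width: 0.476
grip_force: 4.0
4.38 tcp [ 0.4237 -0.0047  0.0156] yaw 0.2382 zaxis [-0.001  0.001 -1.   ] shift [-0.0011 -0.002   0.0018] twist 0.0022 F [-0.17  0.09 -0.77] 0.4763442703712273 3.9977581053972244
```

```bash
python3 -m pendant '[[-0.01,-0.001,0,0,0.4],[-0.01,0,0,0,0.4],[-0.01,0,0,0,0.4],[-0.01,0,0,0,0.4],[-0.01,0,0,0,0.4]]' >/dev/null
python3 -m pendant '[[0,0,0,0,0.65],[0,0,0,0,0.65],[0,0,0,0,0.65],[0,0,-0.03,0,0.65],[0,0,-0.03,0,0.65]]' >/dev/null
python3 -m pendant '[[0.02,0,-0.03,0,0.3],[0.04,0,-0.03,0,0],[0.04,0,0,0,0],[0,0,0,0,0],[0,0,0,0,0]]'
python3 - <<'E'
from rig import *
import cv2
im=camera("top")[:,:,::-1]
cv2.imwrite("pics/crop2.png",cv2.resize(im[110:290,215:365],None,fx=10/3,fy=10/3,interpolation=cv2.INTER_CUBIC))
E
```

```text
time_s: 5.63
tcp_pos: [0.3796, -0.0178, 0.1308]
eef_rot: [[-0.972, -0.233, -0.001], [-0.233, 0.972, 0.001], [0.001, 0.002, -1.0]]
contact_force: [0.9, 0.0, 0.4]
gripper_width: 0.334
grip_force: 0.0
```

View pics/crop2.png

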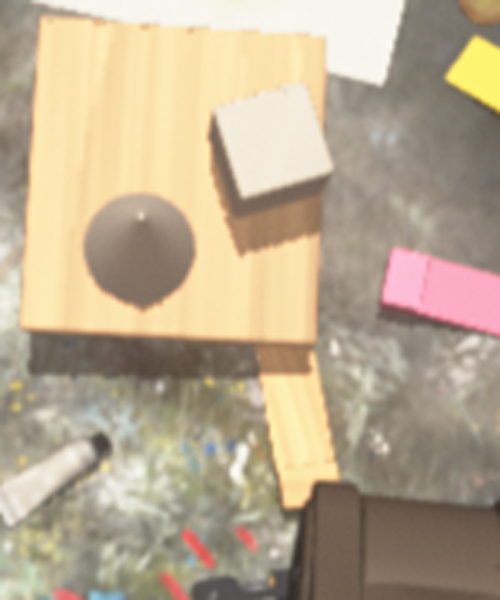

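The board has not moved and the wedge lies straight in front of it, tip just under the near edge. Butt's left top corner is at (287,508), head front-left about (276,467). I compare this with the prediction.

```bash
python3 - <<'E'
from fit import *
d=np.array([np.cos(.236),np.sin(.236)])
cen=np.array([.4768,.0055])+.047*d
p=lambda P:(proj(P)-[215,110])/.3
print(p(pose(np.array([[-65,22,26],[-35,22,26],[-35,-22,26],[0,22,12.7],[0,-22,12.7],[25,22,8.7],[25,-22,8.7]])/1e3,[*cen,.236])).round(0).tolist())
f=np.array([.6032,.0364])-cen
print(cen,"foot in wedge",f@d,f@[-d[1],d[0]])
t=cen-(.065)*d;print("butt",t)
E
python3 to.py "[.459,.0013,.013]" .236
```

```text
[[283.0, 511.0], [276.0, 471.0], [334.0, 462.0], [268.0, 428.0], [325.0, 419.0], [263.0, 396.0], [319.0, 388.0]]
[0.52249721 0.01648932] foot in wedge 0.08312121527612987 0.0004892188294293221
butt [0.45929894 0.00129132]
5.68 tcp [ 0.3816 -0.0174  0.1309] yaw 0.2358 zaxis [ 0.     0.001 -1.   ] shift [-0.0796  0.      0.118 ] twist -0.0002 F [0.69 0.94 0.2 ] 0.29390902716464185 0.0
```

```bash
python3 -m pendant '[[0,0,0.03,0,0],[0,0,0.03,0,0],[0,0,0.03,0,0],[0,0,0.026,0,0],[0,0,0,0,0]]' 20
python3 -m pendant '[[-0.01,0,0,0,0],[-0.015,0,0,0,0],[-0.015,0,0,0,0],[-0.015,0,0,0,0],[0,0,0,0,0]]' 
python3 to.py "[.459,.0013,.013]" .236
```

```text
time_s: 6.1
tcp_pos: [0.3808, -0.0177, 0.011]
eef_rot: [[-0.972, -0.234, -0.006], [-0.234, 0.972, -0.001], [0.006, 0.0, -1.0]]
contact_force: [-1.7, 0.8, -0.3]
gripper_width: 0.004
grip_force: 0.0
time_s: 6.52
tcp_pos: [0.4416, -0.0034, 0.0168]
eef_rot: [[-0.972, -0.235, 0.007], [-0.235, 0.972, 0.0], [-0.007, -0.001, -1.0]]
contact_force: [0.9, -0.1, -1.1]
gripper_width: 0.001
grip_force: 0.0
6.52 tcp [ 0.4416 -0.0034  0.0168] yaw 0.2375 zaxis [ 0.007  0.    -1.   ] shift [-0.018   0.0005  0.0039] twist 0.0015 F [ 0.93 -0.14 -1.07] 0.0005558694981557079 0.0
```

```bash
python3 -m pendant '[[-0.005,0,0.001,0,0],[-0.005,0,0.001,0,0],[-0.005,0,0,0,0],[-0.005,0,0,0,0],[-0.005,0,0,0,0]]'
python3 -m pendant '[[-0.005,0,0,0,0],[-0.005,0,0,0,0],[-0.005,0,0,0,0],[-0.005,0,0,0,0],[-0.005,0,0,0,0]]' 
python3 to.py "[.5259,.0178,.014]" .236
```

```text
time_s: 6.93
tcp_pos: [0.4603, 0.0013, 0.0129]
eef_rot: [[-0.972, -0.234, -0.0], [-0.234, 0.972, 0.0], [0.0, 0.0, -1.0]]
contact_force: [-0.4, 0.1, 1.5]
gripper_width: 0.007
grip_force: 0.4
time_s: 7.35
tcp_pos: [0.4829, 0.0068, 0.0124]
eef_rot: [[-0.972, -0.233, -0.004], [-0.233, 0.972, -0.0], [0.003, 0.001, -1.0]]
contact_force: [-5.8, -1.1, 3.9]
gripper_width: 0.008
grip_force: 2.6
7.35 tcp [0.4829 0.0068 0.0124] yaw 0.2355 zaxis [-0.004 -0.    -1.   ] shift [-0.0444  0.0007 -0.0018] twist -0.0005 F [-5.79 -1.11  3.91] 0.007578498929513838 2.6077723503112793
```

```bash
python3 -m pendant '[[-0.005,0,-0.001,0,0],[-0.005,0,0,0,0],[-0.005,0,0,0,0],[-0.005,0,0,0,0],[-0.005,0,0,0,0]]'
python3 to.py "[.5259,.0178,.014]" .236
python3 - <<'E'
from rig import *
import cv2
im=camera("top")[:,:,::-1]
cv2.imwrite("pics/crop3.png",cv2.resize(im[110:290,215:365],None,fx=10/3,fy=10/3,interpolation=cv2.INTER_CUBIC))
E
```

```text
time_s: 7.77
tcp_pos: [0.5092, 0.0131, 0.0136]
eef_rot: [[-0.972, -0.234, -0.0], [-0.234, 0.972, -0.0], [0.0, 0.0, -1.0]]
contact_force: [-2.7, -0.5, -0.3]
gripper_width: 0.009
grip_force: 1.2
7.77 tcp [0.5092 0.0131 0.0136] yaw 0.2361 zaxis [-0. -0. -1.] shift [-0.0173  0.0007 -0.0004] twist 0.0001 F [-2.69 -0.51 -0.26] 0.008505102613065458 1.2043111771345139
```

View pics/crop3.png

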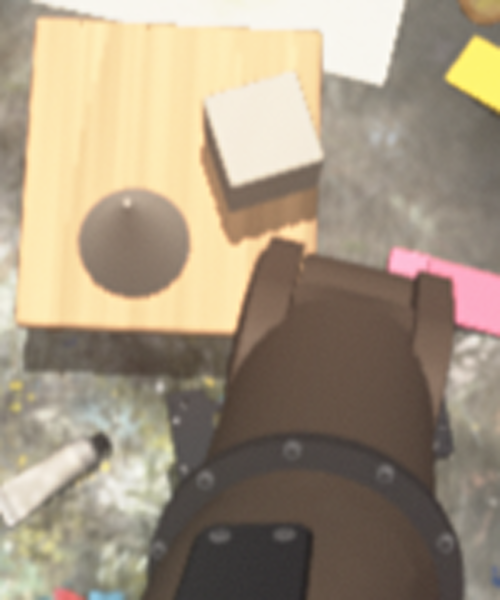

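The cone and cube have shifted in the image, so the board is tipping toward level. It has not slid noticeably: far-left corner (38,17), near-left (18,326). I push the rest in smaller steps.

```bash
python3 -m pendant '[[-0.004,0,0,0,0],[-0.004,0,0,0,0],[-0.004,0,0,0,0],[0,0,0,0,0]]'
python3 to.py "[.5259,.0178,.014]" .236
```

```text
time_s: 8.15
tcp_pos: [0.522, 0.0161, 0.0139]
eef_rot: [[-0.972, -0.234, 0.002], [-0.234, 0.972, 0.0], [-0.002, -0.0, -1.0]]
contact_force: [-0.3, -0.2, 0.1]
gripper_width: 0.005
grip_force: 0.0
8.15 tcp [0.522  0.0161 0.0139] yaw 0.2364 zaxis [ 0.002  0.    -1.   ] shift [-0.0042  0.0007 -0.0001] twist 0.0004 F [-0.29 -0.21  0.09] 0.004509171219982517 0.0
```

```bash
python3 -m pendant '[[-0.003,0,0,0,0],[-0.002,0,0,0,0]]'; python3 -m pendant '[[0,0,0,0,0]]'
python3 to.py "[.5259,.0178,.014]" .236
python3 -m pendant '[[0.03,0,0,0,0],[0.04,0,0,0,0],[0.03,0,-0.03,0,0],[0,0,-0.04,0,0],[0,0.0,-0.04,0,0]]' >/dev/null
python3 -m pendant '[[0,-0.04,-0.02,0,0],[0,-0.04,-0.02,0,0],[0,-0.04,0,0,0],[0,-0.04,0,0,0],[0,0,0,0,0]]'
python3 - <<'E'
from rig import *
import cv2
im=camera("top")[:,:,::-1]
cv2.imwrite("pics/crop4.png",cv2.resize(im[110:290,215:365],None,fx=10/3,fy=10/3,interpolation=cv2.INTER_CUBIC))
E
```

```text
time_s: 8.32
tcp_pos: [0.5251, 0.0169, 0.0138]
eef_rot: [[-0.972, -0.234, -0.001], [-0.234, 0.972, 0.0], [0.001, 0.0, -1.0]]
contact_force: [-6.4, -1.4, 5.2]
gripper_width: 0.006
grip_force: 3.2
time_s: 8.4
tcp_pos: [0.5254, 0.017, 0.0137]
eef_rot: [[-0.972, -0.234, -0.0], [-0.234, 0.972, 0.0], [0.0, 0.0, -1.0]]
contact_force: [-3.0, -0.6, 1.9]
gripper_width: 0.007
grip_force: 1.5
8.4 tcp [0.5254 0.017  0.0137] yaw 0.2361 zaxis [-0.  0. -1.] shift [-0.0007  0.0007 -0.0003] twist 0.0001 F [-3.03 -0.58  1.92] 0.006640052038187051 1.4817486517131329
time_s: 9.23
tcp_pos: [0.467, -0.1651, 0.1622]
eef_rot: [[-0.974, -0.226, 0.006], [-0.226, 0.974, -0.005], [-0.005, -0.006, -1.0]]
contact_force: [-0.9, -0.5, 1.1]
gripper_width: -0.0
grip_force: 0.0
```

View pics/crop4.png

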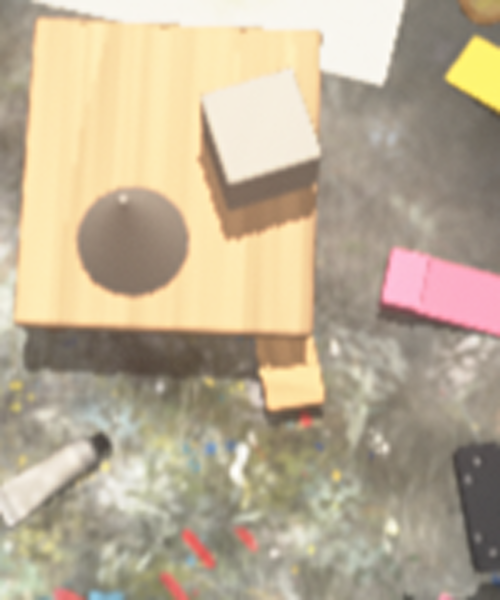

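```bash
cat > lk.py <<'E'
from fit import *
import cv2
def up(n): return cv2.cvtColor(cv2.resize(camera(n)[:,:,::-1],(800,600),interpolation=cv2.INTER_CUBIC),cv2.COLOR_BGR2GRAY)
new={n:up(n) for n in("scene","top")};old={n:cv2.imread(f"pics/{n}0.png",0) for n in new}
for n in new: cv2.imwrite(f"pics/{n}_lk.png",new[n])
pts={"top":[(326,165),(447,171),(442,305),(317,299),(367,247)],"scene":[(418,200),(486,248),(416,311),(346,254),(391,223)]}
tr={}
for n in new:
    p=cv2.cornerSubPix(old[n],np.float32(pts[n]).reshape(-1,1,2),(4,4),(-1,-1),(3,30,.01))
    q,s,e=cv2.calcOpticalFlowPyrLK(old[n],new[n],p,None,winSize=(15,15))
    b,_,_=cv2.calcOpticalFlowPyrLK(new[n],old[n],q,None,winSize=(15,15))
    tr[n]=(p[:,0]*.7,q[:,0]*.7)
    print(n,np.c_[p[:,0],q[:,0],np.linalg.norm(b-p,axis=2)].round(1).tolist())
def res(s,k,idx=range(4),P=B):
    T=R.from_rotvec(TILT.as_rotvec()/.095*s[3])
    return np.r_[[(proj(pose(P,s,T),n)-tr[n][k][:4]) for n in new]].ravel()
s0=least_squares(lambda s:res(s,0),[.7,.125,.04,.09]);s1=least_squares(lambda s:res(s,1),[.7,.125,.04,.0],loss="soft_l1")
print("before",s0.x.round(4),s0.fun.round(1).tolist());print("after",s1.x.round(4),s1.fun.round(1).tolist())
# differential: remove the systematic residual
s2=least_squares(lambda s:res(s,1)-s0.fun,[.7,.125,.04,.0],loss="soft_l1");print("diff",s2.x.round(4),s2.fun.round(1).tolist())
A=cv2.imread("pics/scene0.png")[185:325,335:500];Bn=cv2.resize(camera("scene")[:,:,::-1],(800,600),interpolation=cv2.INTER_CUBIC)[185:325,335:500]
cv2.imwrite("pics/sc.png",np.hstack([cv2.resize(A,None,fx=2.4,fy=2.4),cv2.resize(Bn,None,fx=2.4,fy=2.4)]))
E
python3 lk.py
```

```text
scene [[415.5, 196.3000030517578, 481.8999938964844, 292.3999938964844, 146.0], [486.8999938964844, 247.1999969482422, 408.1000061035156, 246.1999969482422, 273.79998779296875], [417.0, 309.79998779296875, 402.20001220703125, 293.79998779296875, 0.10000000149011612], [346.0, 254.0, 345.6000061035156, 252.0, 0.10000000149011612], [391.6000061035156, 224.10000610351562, 463.20001220703125, 327.1000061035156, 117.4000015258789]]
top [[326.0, 165.0, 324.29998779296875, 164.89999389648438, 0.0], [446.5, 172.1999969482422, 445.0, 169.8000030517578, 0.10000000149011612], [440.79998779296875, 303.3999938964844, 438.29998779296875, 300.0, 0.699999988079071], [319.1000061035156, 297.5, 317.70001220703125, 295.20001220703125, 0.30000001192092896], [367.0, 247.0, 357.29998779296875, 243.6999969482422, 8.800000190734863]]
before [0.6952 0.1232 0.04   0.0796] [0.0, 0.2, 0.9, -0.8, -0.1, -0.0, -2.1, -0.8, -1.0, -0.9, 1.6, -0.9, 2.7, 0.8, -2.0, 0.6]
after [ 0.686   0.1178  0.0115 -0.1725] [-46.7, -58.9, 54.8, -0.6, 7.8, 0.2, -2.9, -1.8, 1.1, 4.1, 0.8, 1.0, 0.2, -0.5, -5.3, -0.2]
diff [ 0.6864  0.1149  0.0229 -0.1694] [-46.6, -58.8, 54.6, 0.2, 9.3, 0.9, -0.1, -0.2, 2.6, 5.4, -0.1, 1.4, -0.6, -1.7, -1.7, -0.3]
```

View pics/sc.png

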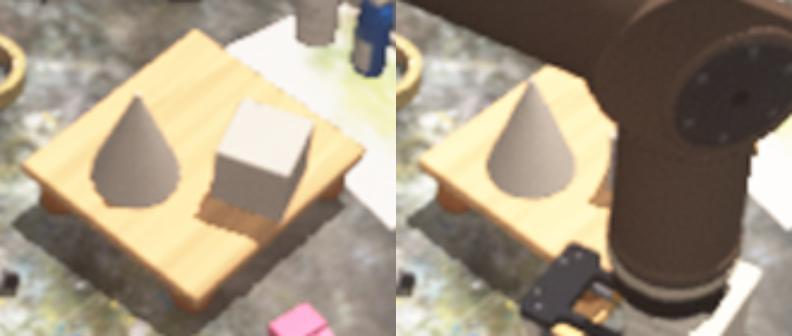

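The arm hides the board in the scene view, so I'm swinging it back to the start side before measuring.

```bash
python3 -m pendant '[[0.02,0,-0.03,0,0],[0.01,0.02,-0.03,0,0],[0.005,0.04,-0.01,0,0],[0.005,0.04,0,0,0],[0.005,0.04,0,0,0]]' >/dev/null
python3 -m pendant '[[0.005,0.04,0,0,0],[0.005,0.04,0,0,0],[0.005,0.04,0,0,0],[0,0.04,0,0,0],[0,0.04,0,0,0]]' >/dev/null
python3 -m pendant '[[0,0.04,0,0,0],[0,0.04,0,0,0],[0,0.04,0,0,0],[0,0.04,0,0,0],[0,0.04,0,0,0]]' >/dev/null
python3 -m pendant '[[0,0.04,0,0,0],[0,0.04,0,0,0],[0,0.04,0,0,0],[0,0.04,0,0,0],[0,0,0,0,0]]'
python3 lk.py
```

```text
time_s: 11.1
tcp_pos: [0.2362, 0.5176, 0.2299]
eef_rot: [[-0.97, -0.244, -0.003], [-0.244, 0.97, 0.004], [0.002, 0.004, -1.0]]
contact_force: [-0.6, -0.2, 0.5]
gripper_width: 0.007
grip_force: 0.0
scene [[415.5, 196.3000030517578, 415.0, 198.89999389648438, 0.0], [486.8999938964844, 247.1999969482422, 486.5, 245.0, 0.0], [417.0, 309.79998779296875, 417.29998779296875, 303.70001220703125, 0.5], [346.0, 254.0, 346.6000061035156, 252.60000610351562, 0.0], [391.6000061035156, 224.10000610351562, 391.1000061035156, 220.8000030517578, 2.299999952316284]]
top [[326.0, 165.0, 324.5, 164.89999389648438, 0.0], [446.5, 172.1999969482422, 445.20001220703125, 169.5, 0.10000000149011612], [440.79998779296875, 303.3999938964844, 438.29998779296875, 299.79998779296875, 0.6000000238418579], [319.1000061035156, 297.5, 317.5, 295.1000061035156, 0.20000000298023224], [367.0, 247.0, 358.29998779296875, 242.6999969482422, 8.5]]
before [0.6952 0.1232 0.04   0.0796] [0.0, 0.2, 0.9, -0.8, -0.1, -0.0, -2.1, -0.8, -1.0, -0.9, 1.6, -0.9, 2.7, 0.8, -2.0, 0.6]
after [ 0.6952  0.122   0.0414 -0.0081] [0.2, 0.4, 1.1, -0.6, 0.1, -0.0, -2.3, -0.9, -0.8, -0.2, 1.1, -0.6, 3.7, 0.6, -2.1, 0.6]
diff [6.959e-01 1.229e-01 3.970e-02 6.000e-04] [0.3, -0.2, 0.2, 0.2, 0.0, 0.2, -0.2, -0.3, 0.1, 0.3, -0.5, 0.2, 0.7, -0.1, -0.4, -0.2]
```

View pics/sc.png

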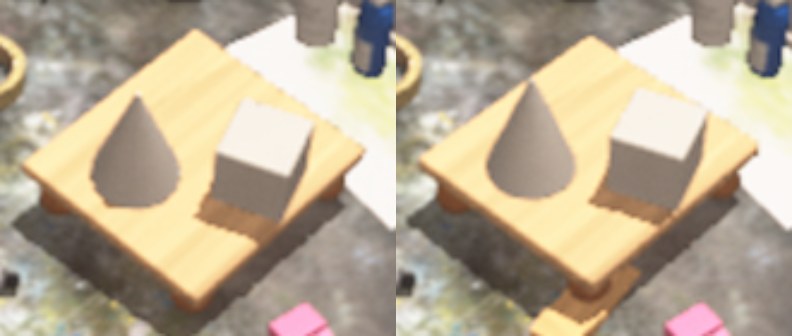

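Both panes show the board clearly: the near corner rose (about (195,310) to (197,287)) and the far corner dropped (30 to 37). To tell level from slightly short, I compare predicted shifts for several residual tilts and refit the wedge.

Run:
```python
from fit import *
import cv2
b0=[.6953,.1242,.038]
k=1/.7
for t in(0,.012,.024):
    T=R.from_rotvec(TILT.as_rotvec()/.095*t)
    print(t,[((proj(pose(B,b0,T),n)-proj(pose(B,b0,TILT),n))*k).round(1).tolist() for n in("scene","top")])
# wedge fit from crop4 head-top corners
H=np.array([[-35,22,26],[-35,-22,26],[-65,22,26],[-65,-22,26]])/1e3
w,e=fit(H,o([[260,370],[322,366],[268,411],[323,404]]),[.6,.03,.236]);print("wedge",w,e)
wx=least_squares(lambda s:(proj(pose(H,[*s,.236]))-o([[260,370],[322,366],[268,411],[323,404]])).ravel(),[.6,.03]).x
d=np.array([np.cos(.236),np.sin(.236)])
for bb in(b0,[.6959,.1229,.0397]):
    f=pose(np.array([[-95,-85,12]])/1e3,bb)[0,:2]-wx;print("foot in wedge",f@d,f@[-d[1],d[0]])
# subpixel edges/corners: lines of the board top in the scene, old vs new, by photometric alignment of corner patches
new=cv2.imread("pics/scene_lk.png",0);old=cv2.imread("pics/scene0.png",0)
nt=cv2.imread("pics/top_lk.png",0);ot=cv2.imread("pics/top0.png",0)
def ecc(a,b,c,r,g):
    x,y=c;tpl=a[y-r:y+r,x-r:x+r];W=np.float32([[1,0,x-r+g[0]],[0,1,y-r+g[1]]])
    cc,W=cv2.findTransformECC(tpl,b,W,cv2.MOTION_TRANSLATION,(3,200,1e-5),None,3);return round(W[0,2]-x+r,2),round(W[1,2]-y+r,2),round(cc,3)
for nm,a,b,L in(("scene",old,new,[(416,198,-.5,2),(485,248,-1,-2),(416,307,0,-9),(346,254,0,-2)]),("top",ot,nt,[(326,166,-1,0),(447,172,-2,-2),(442,304,-2,-4),(318,298,-2,-2)])):
    print(nm,[ecc(a,b,(x,y),9,(u,v)) for x,y,u,v in L])
```

```text
0 [[[-0.6, 2.8], [-0.5, -2.3], [-0.0, -6.9], [-0.1, -2.2]], [[-1.9, 0.8], [-2.7, -2.6], [-1.9, -4.1], [-2.7, -2.7]]]
0.012 [[[-0.5, 2.4], [-0.4, -2.0], [-0.0, -6.0], [-0.1, -1.9]], [[-1.7, 0.7], [-2.3, -2.2], [-1.6, -3.6], [-2.4, -2.3]]]
0.024 [[[-0.4, 2.0], [-0.4, -1.7], [-0.0, -5.1], [-0.1, -1.7]], [[-1.5, 0.5], [-2.0, -1.9], [-1.4, -3.0], [-2.0, -2.0]]]
wedge [0.59660016 0.03018821 0.17637513] 0.4256176816899204
foot in wedge 0.007991048059718769 0.0006973179799528219
foot in wedge 0.008380523650638575 -0.0008936120815431185
scene [(np.float32(-0.62), np.float32(2.57), 0.991), (np.float32(-0.54), np.float32(-2.19), 0.973), (np.float32(-0.04), np.float32(-6.65), 0.994), (np.float32(0.45), np.float32(-1.42), 0.966)]
top [(np.float32(-1.66), np.float32(-0.12), 0.988), (np.float32(-1.2), np.float32(-2.64), 0.95), (np.float32(-2.26), np.float32(-4.35), 0.787), (np.float32(-1.29), np.float32(-2.45), 0.982)]
```

Evidence for level:
- **Board tilt:** the tracked corner shifts in the scene view (-6.65 and +2.57 px) match the level prediction (-6.9 and +2.8), leaving about 0.003 to 0.006 rad against the 0.012 limit.
- **Wedge:** the foot sits at wedge x of about 8 mm, against 7 mm wanted.
- **Arm:** clear of everything.

I'm handing in.

```bash
python3 -c "
from rig import *
print(finish_job())"
```

```text
the job is handed in; nothing more can be done
None
```

The job is handed in but its verdict was not shown: by my measurements the wedge is under the short foot within about 1 mm of the level point, the board is level to roughly 0.003–0.006 rad and had barely moved (about 1–2 mm), and the arm is clear.

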